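# Unclamp a glued keepsake box and put it back in its presentation tray

## Task

The glued keepsake box in the small vise is ready. Wind the vise's hand crank anticlockwise, about one and a half turns, to open the sliding jaw, lift the box out and stand it on the cork mat, then take a fresh grip across its longer side and set it upright in the empty place of the tray, in line with the two boxes already there. Set it down gently, and leave those two boxes and the other things on the counter where they are.

Things in the scene. Friction and masses are not known exactly. Their poses are not given: they have to be found in the camera images.
- vise: Wooden vise fixed to the counter, base 100 (x) x 235 (y) x 20 mm; the box stands on the base. Origin on the counter under the middle of the clamping place; y points from the fixed jaw to the crank, z up. Fixed jaw: block 74 mm wide (x), y = -58.5 to -33.5 mm, top at 72 mm. Dark gear housing under the crank: y = 97 to 167 mm, 74 mm wide, top at 72 mm.
- jaw_top (a point): Centre of the top of the sliding jaw, 90 mm above the counter. The jaw is a wooden block 74 mm wide (vise x) with a steel lip, 9 mm thick, that reaches about 6 mm over the top of the clamped box, so that the box cannot be lifted until the jaw is opened.
- jaw (a joint): Opening of the sliding jaw in m along the vise's +y: 0 clamped, 0.0355 at its stop. It is geared to the crank, 20 mm per turn, and is too stiff to be pushed by hand.
- crank (a joint): Turn of the hand crank in rad about the vertical: 0 clamped, growing anticlockwise seen from above as it opens the jaw; stop at 11.15 rad (1.8 turns).
- crank_axis (a point): Fixed point on the vertical axis of the crank, 116.5 mm above the counter, at the height of the middle of the crank's handle.
- crank_grip (a point): Middle of the crank's upright wooden handle, a freely spinning sleeve 18 mm across and 45 mm tall (from 94 to 139 mm above the counter), 45 mm from the crank's axis. At crank = 0 it lies in the vise's +x direction from the axis. The steel crank arm is just below it.
- box: The glued box: plain wooden box, 46 mm along its x, 66 mm along its y, 60 mm tall, dark lid line near the top, about 0.14 kg; origin at the centre of its underside. In the vise its y lies along the vise's y and the jaws cover those end faces, so there it can be gripped only across its 46 mm.
- mat: Square cork mat fixed to the counter, 110 x 110 x 4 mm, origin at the centre of its underside.
- tray: Wooden tray fixed to the counter, 88 (x) x 188 (y) mm, rim 18 mm high, walls and floor 6 mm thick; origin at the centre of its underside. Three places in a row along y at -58, 0 and +58 mm; a box stands in it with its 66 mm length along the tray's x. Between boxes only 12 mm is left: no room for fingers.
- card: Thin paper card 58 x 36 mm lying on the tray's floor, marking the empty place (any of the three); origin at its centre, its x axis (58 mm) along the tray's x.
- left_box: A box like the glued one, standing in the tray; origin at the centre of its underside, y along its 66 mm.
- right_box: Another such box, standing in the tray; origin at the centre of its underside, y along its 66 mm.
- tape_roll: Bystander: cardboard ring 72 mm across, 22 mm tall, lying flat; origin at the centre of its underside.
- glue_jar: Bystander: white jar 52 mm across, 75 mm tall; origin at the centre of its underside.
- ruler: Bystander: steel ruler 200 x 28 x 5 mm lying flat; origin at the centre of its underside.

How it is judged:
On the way, in this order (a step that is already met when the one before it is completed fails the run):
1. the sliding jaw is opened by at least 28 mm while the box still stands in the vise (value of joint jaw above 0.028 m and z of box in the frame of vise below 0.03 m), for 0.1 s.
2. the box is lifted clear of the vise, its underside at least 60 mm above the counter (height (world z) of box above 0.06 m), for 0.1 s.
3. the box stands upright on the cork mat (its centre within 35 mm of the mat's), at rest and let go by the fingers (horizontal distance between box and mat below 0.035 m and height (world z) of box below 0.008 m and angle between box's own z axis and vertical below 0.1 rad and linear speed of box below 0.02 m/s and contact force between the fingers and box below 0.05 N), for 0.2 s.
At the end, for the whole second after the job is handed in: The glued box is released, upright and at rest on the tray floor in the empty place: centre within 9 mm of the card's, its 66 mm length along the tray's x within 0.17 rad. The jaw is still open 25 mm or more; the other two boxes are within 12 mm of where they began (horizontal distance between box and card below 0.009 m and angle between the y axis of box and the x axis of tray, either way round below 0.17 rad and angle between box's own z axis and vertical below 0.08 rad and z of box in the frame of tray below 0.009 m and linear speed of box below 0.01 m/s and value of joint jaw above 0.025 m and distance of each of left_box, right_box from where it was at the start of the episode below 0.012 m); the robot touches nothing.
It fails at once if the glued box is pressed or dropped onto the mat or the tray with more than 80 N (contact force between box and mat above 80 N or contact force between box and tray above 80 N).
It fails at once if the glued box is tipped by more than 0.5 rad (angle between box's own z axis and vertical above 0.5 rad).
It fails at once if a box in the tray is shifted by more than 20 mm (distance of any of left_box, right_box from where it was at the start of the episode above 0.02 m).
It fails at once if the tape roll, the glue jar or the ruler is moved by more than 20 mm (distance of any of tape_roll, glue_jar, ruler from where it was at the start of the episode above 0.02 m).
It also fails if it takes over 72 s, if anything falls off the work surface, if the arm or the gripper's body presses on something with over 40 N, if the wrist force passes 120 N, or if a joint passes its speed limit or range.

## Robot

A 6-joint arm with a two-finger parallel gripper is mounted at the origin on the work surface. World frame = base frame: x ahead of the robot, y to its left, z up, the work surface at z = 0. Lengths are in m, angles in rad, forces in N, time in s.
With the tool pointing down it reaches from about 0.375 to 0.75 m from the base axis. Payload 9 kg.
Tool frame: the origin (TCP) lies between the finger pads; the fingertips stand 22 mm ahead of it and the grasp point (between the pads) lies 3 mm ahead of it (robot.tips_ahead is the distance from the TCP to the fingertips, in m); z points along the fingers, y is the line along which they close (so a half turn about z gives the same grasp; the last joint's range is limited). The gripper opens to 85 mm and grips with 20 to 120 N. Pads are 22 mm wide; open, the fingers measure 114 mm over their backs; the gripper's body (76 mm by 85 mm) begins 54 mm behind the grasp point. The pads swing forward as they close: fully open they stand 13 mm farther back than shut.
Start: joints at [-0.218, 0.104, 0.097, 1.564, 0, 1.353], TCP at [0.6, 0, 0.253] pointing down, gripper open.
Joint ranges: [-2.99, 2.99], [-0.84, 1.86], [-1.1, 1.16], [-1.84, 2.11], [-1.51, 1.56], [-3.14, 3.14]. Speed limits (rad/s): [2.22, 2.22, 2.57, 3.14, 3.14, 3.14].

## Interface

Orientations are given as a unit quaternion [w, x, y, z].
In Python, from cell import status, imaging, robot gives the robot as it stands.
- The arm moves only by the tool step_arm, never from a script. Its argument "steps" is a list of rows, each a list of 7 numbers: the opening, from -1 (shut) to 1 (fully open), then the shift along the world's x, y, z in units of 15 cm (1.0 is 15 cm), then the turn, a rotation vector about the world's x, y, z in units of pi/2 rad (1.0 is pi/2 rad). A call has 1 to 12 rows; each row is the pose to reach, as a shift and turn from the pose commanded when the call began; what a row does not reach only later rows make up. A row lasts 1/10 s, in which the tool goes at most 50 mm and 8.59 degrees, less where a joint would pass 70% of its speed; a pose out of reach is approached as far as the arm can. A call with a number of a shift or a turn outside -1 to 1 is refused whole. A call with a gripper value outside its range is refused whole. The fingers move at their own pace and stop on an object; "grip_force" is the grip in N (left out, the last holds). Time passes only in rows, so rows that repeat a pose let the fingers close. It gives the time, the measured TCP pose, the force, the opening and the grip force at its end, in the units of the state.
- status.read_state(): the state, without advancing time (a new reading comes with each control period).
- imaging.get_image(name): name is "scene" or "side" or "wrist"; returns a dict with "color" (480x640x3 uint8, red, green, blue), "fovy" (degrees; the focal length in pixels is half the picture's height over the tangent of half this angle, whatever the lens; pixels are square), "cx", "cy" (the principal point, pixels), "R" (3x3) and "t" (3): a world point X has camera coordinates R X + t. Camera axes: x right, y down, z forward; pixel columns grow to the right and rows downward; lengths in m; the calibration is good to about 2 mm. A picture is of the moment at which its call begins. There is no depth.
- robot.sign_off(): hands the job in; it is judged then, once.
The state is a dict: "t": time; "q": joint angles; "joint_vel": joint speeds; "joint_torque": joint torques, N m; "eef_pos": TCP position; "eef_rot": TCP orientation; "wrist_force": force on the tool from outside, world axes, zero at the start; "ft_torque": the same for the moment, N m; "width": finger opening in m; "finger_force": force on a finger pad.
Only numpy, scipy, OpenCV 4.12 (cv2) and the standard library are available. Lean on these libraries where they do the work, as an engineer would, in place of code of your own. Each camera call takes 0.05 s, during which the arm holds its last target. There are 200 camera calls.

## Working session

There is one attempt and no reset: what is moved stays moved. The work goes in short steps, Python scripts to look and compute and a tool call to move; the robot and the scene stay as the last step left them, time stands still between calls to the robot, and variables do not carry over. Pictures are saved under pics/ and viewed, at most 11 in all, crops included, and the job is handed in when it is done.

Besides the shell and the picture viewer there is one more tool, called in YAML: its name, and indented under it one key for each argument. step_arm: Moves the arm, as the interface text tells. Shifts and turns lie within -1 to 1; 1 stands for 15 cm of shift or pi/2 rad of turn. Its arguments: {"type":"object","properties":{"steps":{"type":"array"},"grip_force":{"type":"number"}},"required":["steps"]}

```bash
ls; mkdir -p pics
python3 - <<'E'
from cell import status, imaging, robot
import cv2,pickle
for n in ("scene","side","wrist"):
    im=imaging.get_image(n); pickle.dump(im,open(f"pics/{n}0.pkl","wb"))
    cv2.imwrite(f"pics/{n}0.png",im["color"][:,:,::-1])
    print(n,im["fovy"],im["cx"],im["cy"],im["R"],im["t"])
print(status.read_state())
E
```

```text
pics
scene 56.62920732530026 316.6014146722259 238.17855190959682 [[ 0.90036982  0.43504728 -0.00824883]
 [ 0.32166047 -0.67823304 -0.66070756]
 [-0.29303365  0.59222783 -0.75059808]] [-0.55732372 -0.13519055  1.11323871]
side 51.7776080172614 323.4530824611853 239.4960055371398 [[ 0.65500159 -0.75562596  0.00152331]
 [-0.40949203 -0.35665407 -0.83971075]
 [ 0.63505054  0.5493881  -0.54303179]] [-0.42186283  0.34720601  0.80659952]
wrist 60.83304416265315 319.8665744165562 236.85850717604256 [[ 9.99999428e-01 -2.20073535e-04 -1.04684816e-03]
 [ 1.26587877e-04 -9.47388031e-01  3.20087335e-01]
 [-1.06221417e-03 -3.20087284e-01 -9.47387461e-01]] [-0.59893766 -0.04242307  0.38145707]
{'t': 0.15, 'q': array([-2.17724972e-01,  1.04568175e-01,  9.66580688e-02,  1.56388524e+00,
        6.47110861e-06,  1.35309985e+00]), 'joint_vel': array([ 0.00167663, -0.00256436,  0.0016006 , -0.00080688, -0.00045742,
        0.00160811]), 'joint_torque': array([ 3.56894714e-03, -5.57353413e+01,  5.04006886e+01,  1.24952567e-02,
       -2.60494489e-04,  1.42527287e-05]), 'eef_pos': array([5.99777885e-01, 4.55547116e-05, 2.52702989e-01]), 'eef_rot': array([-4.22901245e-04,  7.07116769e-01,  7.07096617e-01, -2.65851183e-04]), 'wrist_force': array([ 0.11461321,  0.3121024 , -0.2942313 ]), 'ft_torque': array([ 0.0269328 , -0.02027371, -0.01605846]), 'finger_force': 0.0, 'width': 0.08558183509073569}
```

View pics/scene0.png

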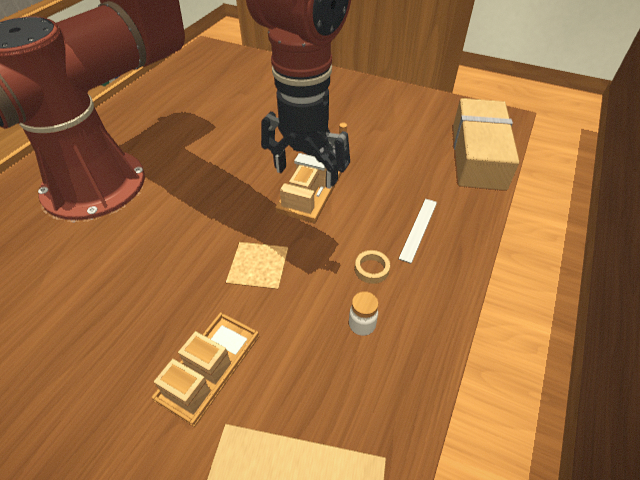

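View pics/side0.png

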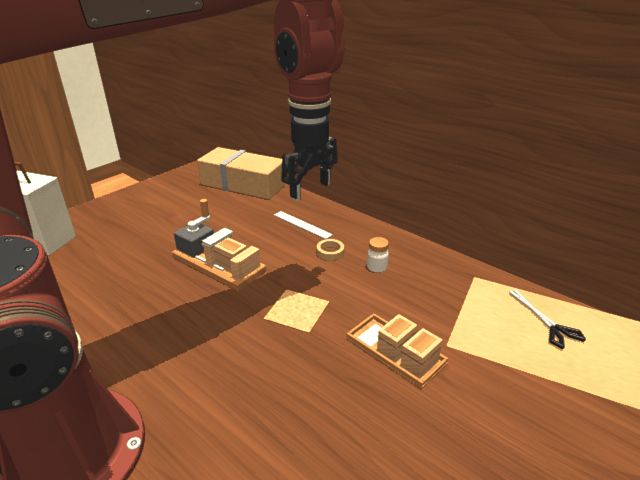

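View pics/wrist0.png

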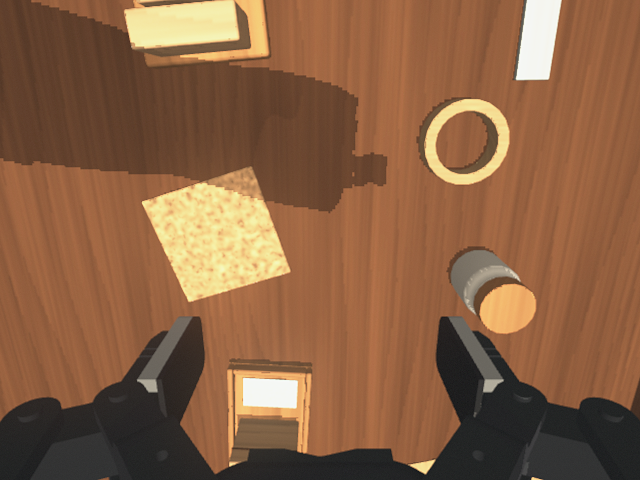

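The wrist view shows the mat at about (217,235), the tray's empty place with its white card at (270,393), and the fixed jaw at (185,22). In the side view the vise stands at (217,250), its crank handle at (204,207); the scene view shows the handle top at (343,124).

```bash
cat > h.py <<'E'
import numpy as np, cv2, pickle
def K(im):
    f=240/np.tan(np.radians(im["fovy"])/2); return np.array([[f,0,im["cx"]],[0,f,im["cy"]],[0,0,1]])
def ray(im,p):
    d=im["R"].T@np.linalg.solve(K(im),[p[0],p[1],1]); return -im["R"].T@im["t"], d/np.linalg.norm(d)
def plane(im,p,z):
    c,d=ray(im,p); return (c+d*(z-c[2])/d[2]).round(4)
def tri(*obs):  # (im,pixel)...
    A=np.zeros((3,3));b=np.zeros(3)
    for im,p in obs:
        c,d=ray(im,p);M=np.eye(3)-np.outer(d,d);A+=M;b+=M@c
    X=np.linalg.solve(A,b)
    return X.round(4),[round(float(np.linalg.norm((np.eye(3)-np.outer(d,d))@(X-c))),4) for c,d in (ray(*o) for o in obs)]
def proj(im,X):
    p=K(im)@(im["R"]@X+im["t"]);return p[:2]/p[2]
def snap(n,tag):
    from cell import imaging
    im=imaging.get_image(n);pickle.dump(im,open(f"pics/{tag}.pkl","wb"));cv2.imwrite(f"pics/{tag}.png",im["color"][:,:,::-1]);return im
def load(tag): return pickle.load(open(f"pics/{tag}.pkl","rb"))
E
python3 - <<'E'
from h import *
w,s,c=[load(n+"0") for n in("wrist","side","scene")]
for im in(w,s,c):print("cam",-im["R"].T@im["t"])
m=np.array([plane(w,p,.004) for p in((142,203),(251,167),(290,271),(189,301))]);print("mat",m,m.mean(0))
print("mat centre tri",tri((s,(297,310)),(c,(258,265)),(w,(218,236))))
print("handle top",tri((s,(204,202)),(c,(343,124))))
print("box top side",plane(s,(231,246),.08),"scene",plane(c,(303,175),.08))
print("fixed jaw corners",[plane(w,p,.072) for p in((127,12),(236,0),(239,38),(131,48))])
print("jar",plane(w,(508,308),.075),"card",[plane(w,p,.006) for p in ((242,379),(297,379),(297,408),(243,407))])
print("tray end",[plane(w,p,.018) for p in((229,362),(312,364))])
E
```

```text
cam [0.59934788 0.08177664 0.37433973]
cam [-0.09373254 -0.63807425  0.73020444]
cam [ 0.87149933 -0.50851948  0.74167615]
mat [[ 0.4334 -0.0101  0.004 ]
 [ 0.5367  0.0233  0.004 ]
 [ 0.5695 -0.0788  0.004 ]
 [ 0.4667 -0.1118  0.004 ]] [ 0.501575 -0.04435   0.004   ]
mat centre tri (array([ 5.021e-01, -4.410e-02,  2.000e-04]), [0.0008, 0.0009, 0.0015])
handle top (array([0.5383, 0.3091, 0.1361]), [0.0039, 0.0039])
box top side [0.5012 0.1665 0.08  ] scene [0.5025 0.1718 0.08  ]
fixed jaw corners [array([0.472 , 0.1359, 0.072 ]), array([0.5443, 0.1429, 0.072 ]), array([0.5448, 0.1204, 0.072 ]), array([0.4714, 0.1143, 0.072 ])]
jar [ 0.7534 -0.081   0.075 ] card [array([ 0.515 , -0.2044,  0.006 ]), array([ 0.5743, -0.2044,  0.006 ]), array([ 0.5736, -0.2428,  0.006 ]), array([ 0.5138, -0.2415,  0.006 ])]
tray end [array([ 0.5056, -0.1742,  0.018 ]), array([ 0.5908, -0.1766,  0.018 ])]
```

step_arm:
  steps:
    - [1,-0.3,0.2,0.2,0,0,0]
    - [1,-0.6,0.4,0.33,0,0,0]
    - [1,-0.6,0.4,0.33,0,0,0]
    - [1,-0.6,0.4,0.33,0,0,0]
    - [1,-0.6,0.4,0.33,0,0,0]

```text
t: 0.65
eef_pos: [0.5103, 0.06, 0.3027]
eef_rot: [0.0, 0.707, 0.707, 0.0]
wrist_force: [0.4, -1.1, -1.0]
width: 0.0854
finger_force: 0.0
```

```bash
python3 -c "
from h import *
snap('wrist','w1')"
```

step_arm:
  steps:
    - [1,0.3,0.0,0,0,0,0]
    - [1,0.5,0.2,0,0,0,0]
    - [1,0.5,0.2,0,0,0,0]
    - [1,0.5,0.2,0,0,0,0]

```text
t: 1.1
eef_pos: [0.5855, 0.0897, 0.3006]
eef_rot: [-0.001, 0.707, 0.707, -0.001]
wrist_force: [-1.2, -0.4, 1.1]
width: 0.0857
finger_force: 0.0
```

```bash
python3 -c "
from h import *
snap('wrist','w2')
a=np.hstack([load('w1')['color'][:,:,::-1],load('w2')['color'][:,:,::-1]]);cv2.imwrite('pics/w12.png',np.vstack([load('w1')['color'][0:300,50:640,::-1],load('w2')['color'][0:300,50:640,::-1]]))
print(proj(load('w1'),np.array([.49,.303,.1165])),proj(load('w2'),np.array([.49,.303,.1165])))"
```

```text
[ 285.98379822 -191.60605121] [ 164.31328407 -130.33000938]
```

View pics/w12.png

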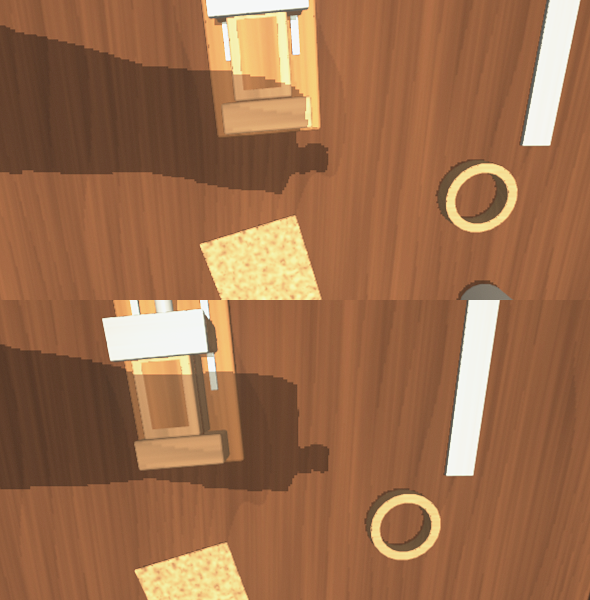

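The top crop (w1) shows the vise box at about (313,55) and the fixed jaw at (315,115), but the crank lies above the image. The bottom crop (w2) shows the white steel lip at (210,35) and the fixed jaw at (232,152). I'll move the camera further towards +y.

step_arm:
  steps:
    - [1,-0.1,0.3,0.13,0,0,0]
    - [1,-0.3,0.6,0.13,0,0,0]
    - [1,-0.37,0.87,0.13,0,0,0]
    - [1,-0.37,0.87,0.13,0,0,0]
    - [1,-0.37,0.87,0.13,0,0,0]
    - [1,-0.37,0.87,0.13,0,0,0]

```text
t: 1.75
eef_pos: [0.5297, 0.2194, 0.3225]
eef_rot: [0.0, 0.708, 0.707, 0.0]
wrist_force: [-0.2, -0.1, -0.2]
width: 0.0855
finger_force: 0.0
```

```bash
python3 -c "
from h import *
snap('wrist','w3')"
```

step_arm:
  steps:
    - [1,-0.3,0.0,0,0,0,0]
    - [1,-0.5,-0.1,0,0,0,0]
    - [1,-0.5,-0.1,0,0,0,0]
    - [1,-0.5,-0.1,0,0,0,0]

```text
t: 2.2
eef_pos: [0.4549, 0.2045, 0.3227]
eef_rot: [0.0, 0.708, 0.706, 0.0]
wrist_force: [0.8, 0.0, 0.2]
width: 0.0857
finger_force: 0.0
```

```bash
python3 -c "
from h import *
snap('wrist','w4')
cv2.imwrite('pics/w34.png',np.hstack([load('w3')['color'][0:480,70:470,::-1],load('w4')['color'][0:480,170:570,::-1]]))"
```

```text
(no output)
```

View pics/w34.png

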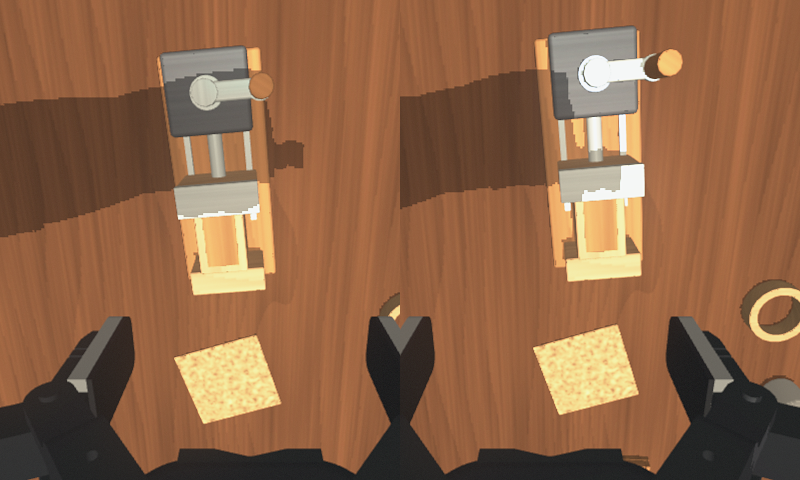

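Both views show the whole vise. The handle top is at w3 (332,84) and w4 (440,62), and the crank hub at w3 (275,92) and w4 (365,73). The fixed jaw front corners are at w3 (263,294)/(334,289) and w4 (338,281)/(410,276).

Run:
```python
from h import *
a,b=load('w3'),load('w4')
P={'handle':((332,84),(440,62)),'hub':((275,92),(365,73)),'fjL':((263,294),(338,281)),'fjR':((334,289),(410,276)),
'lipNL':((248,218),(331,201)),'lipNR':((328,213),(414,195)),'lipFL':((244,188),(329,168)),
'hNL':((241,137),(327,118)),'hNR':((322,129),(407,111)),'hFL':((230,53),(320,33)),'hFR':((316,46),(405,27))}
R={}
for k,(p,q) in P.items():
    R[k],e=tri((a,p),(b,q)); print(k,R[k],e)
for n,i,j in(('fj','fjL','fjR'),('lip','lipNL','lipNR'),('hN','hNL','hNR'),('hF','hFL','hFR'),('crank','hub','handle')):
    d=R[j]-R[i];print(n,np.degrees(np.arctan2(d[1],d[0])),np.linalg.norm(d[:2]))
hc=np.mean([R[k] for k in('hNL','hNR','hFL','hFR')],0);print('hc',hc)
for im,ps in((a,((241,137),(322,129),(316,46),(230,53))),(b,((327,118),(407,111),(405,27),(320,33)))):
    print('housing@.072',np.mean([plane(im,p,.072) for p in ps],0))
for im,i in((a,0),(b,1)): print('handle@.139',plane(im,P['handle'][i],.139),'fj',plane(im,P['fjL'][i],.072),plane(im,P['fjR'][i],.072))
```

```text
handle [0.538  0.3104 0.1375] [0.0003, 0.0003]
hub [0.4921 0.3062 0.0827] [0.0001, 0.0001]
fjL [0.4724 0.1158 0.0755] [0.0003, 0.0003]
fjR [0.5434 0.1207 0.0747] [0.0004, 0.0004]
lipNL [0.4647 0.1998 0.0907] [0.0004, 0.0004]
lipNR [0.5364 0.2065 0.0977] [0.0005, 0.0005]
lipFL [0.4629 0.2285 0.0927] [0.0013, 0.0013]
hNL [0.4611 0.2701 0.0813] [0.0005, 0.0005]
hNR [0.5313 0.2756 0.0699] [0.0002, 0.0002]
hFL [0.4552 0.3369 0.0751] [0.0001, 0.0001]
hFR [0.5263 0.3431 0.0641] [0.0002, 0.0002]
fj 3.947955746606612 0.07116888365008966
lip 5.338496442969118 0.07201236005020248
hN 4.479834277321493 0.07041512621589198
hF 4.983650002465505 0.07136981154521847
crank 5.228191885272307 0.0460917563128159
hc [0.493475 0.306425 0.0726  ]
housing@.072 [0.4929 0.306  0.072 ]
housing@.072 [0.493025 0.3063   0.072   ]
handle@.139 [0.5379 0.3107 0.139 ] fj [0.4719 0.1144 0.072 ] [0.5434 0.1198 0.072 ]
handle@.139 [0.5377 0.31   0.139 ] fj [0.4727 0.1138 0.072 ] [0.5442 0.119  0.072 ]
```

step_arm:
  steps:
    - [1,0.3,0.3,-0.2,0,0,0]
    - [1,0.557,0.6,-0.4,0,0,0]
    - [1,0.557,0.697,-0.6,0,0,0]
    - [1,0.557,0.697,-0.813,0,0,0]
    - [1,0.557,0.697,-0.813,0,0,0]
    - [1,0.557,0.697,-0.813,0,0,0]

```text
t: 2.85
eef_pos: [0.5381, 0.3095, 0.2003]
eef_rot: [-0.0, 0.707, 0.707, -0.001]
wrist_force: [0.1, 1.1, 0.8]
width: 0.0853
finger_force: 0.0
```

step_arm:
  steps:
    - [1,0,0,-0.2,0,0,0]
    - [1,0,0,-0.4,0,0,0]
    - [1,0,0,-0.49,0,0,0]
    - [1,0,0,-0.49,0,0,0]
    - [1,0,0,-0.49,0,0,0]
    - [-1,0,0,-0.49,0,0,0]
    - [-1,0,0,-0.49,0,0,0]
    - [-1,0,0,-0.49,0,0,0]
    - [-1,0,0,-0.49,0,0,0]
    - [-1,0,0,-0.49,0,0,0]
    - [-1,0,0,-0.49,0,0,0]
    - [-1,0,0,-0.49,0,0,0]
  grip_force: 70

```text
t: 4.05
eef_pos: [0.5379, 0.3101, 0.1272]
eef_rot: [-0.0, 0.707, 0.707, 0.0]
wrist_force: [-3.9, -0.6, 5.3]
width: 0.0163
finger_force: 68.2
```

Run:
```python
import numpy as np
# circle rows (shift from start of call, units .15 m), start angle, step 20 deg
h=np.radians(5.1);r=.045
for a0,n in((0,12),(240,12),(480,5)):
    A=h+np.radians(a0+20*np.arange(1,n+1)); 
    d=r*np.c_[np.cos(A)-np.cos(h+np.radians(a0)),np.sin(A)-np.sin(h+np.radians(a0))]/.15
    print(a0,d.round(3).tolist())
```

```text
0 [[-0.027, 0.101], [-0.087, 0.186], [-0.173, 0.245], [-0.273, 0.272], [-0.377, 0.263], [-0.471, 0.219], [-0.545, 0.145], [-0.589, 0.05], [-0.598, -0.053], [-0.57, -0.154], [-0.511, -0.239], [-0.425, -0.299]]
240 [[0.101, -0.027], [0.204, -0.018], [0.299, 0.027], [0.372, 0.1], [0.416, 0.195], [0.425, 0.299], [0.398, 0.399], [0.338, 0.485], [0.253, 0.544], [0.152, 0.571], [0.048, 0.562], [-0.046, 0.518]]
480 [[-0.074, -0.074], [-0.117, -0.168], [-0.126, -0.272], [-0.099, -0.373], [-0.039, -0.458]]
```

step_arm:
  steps:
    - [-1,-0.01,0.053,0,0,0,0]
    - [-1,-0.027,0.101,0,0,0,0]
    - [-1,-0.054,0.147,0,0,0,0]
    - [-1,-0.087,0.186,0,0,0,0]

```text
t: 4.45
eef_pos: [0.5255, 0.3377, 0.1272]
eef_rot: [0.001, 0.707, 0.707, 0.0]
wrist_force: [-1.0, -5.7, 4.4]
width: 0.0161
finger_force: 68.4
```

step_arm:
  steps:
    - [-1,-0.086,0.059,0,0,0,0]
    - [-1,-0.186,0.086,0,0,0,0]
    - [-1,-0.29,0.077,0,0,0,0]
    - [-1,-0.384,0.033,0,0,0,0]
    - [-1,-0.458,-0.041,0,0,0,0]
    - [-1,-0.502,-0.136,0,0,0,0]
    - [-1,-0.511,-0.239,0,0,0,0]
    - [-1,-0.483,-0.34,0,0,0,0]
    - [-1,-0.424,-0.425,0,0,0,0]
    - [-1,-0.338,-0.485,0,0,0,0]
    - [-1,-0.338,-0.485,0,0,0,0]

```text
t: 5.55
eef_pos: [0.4761, 0.2646, 0.1272]
eef_rot: [0.001, 0.708, 0.707, 0.001]
wrist_force: [3.6, -1.2, 3.4]
width: 0.0162
finger_force: 69.7
```

step_arm:
  steps:
    - [-1,0.101,-0.027,0,0,0,0]
    - [-1,0.204,-0.018,0,0,0,0]
    - [-1,0.299,0.027,0,0,0,0]
    - [-1,0.372,0.1,0,0,0,0]
    - [-1,0.416,0.195,0,0,0,0]
    - [-1,0.425,0.299,0,0,0,0]
    - [-1,0.398,0.399,0,0,0,0]
    - [-1,0.338,0.485,0,0,0,0]
    - [-1,0.253,0.544,0,0,0,0]
    - [-1,0.152,0.571,0,0,0,0]
    - [-1,0.048,0.562,0,0,0,0]
    - [-1,-0.046,0.518,0,0,0,0]

```text
t: 6.75
eef_pos: [0.4677, 0.3439, 0.1273]
eef_rot: [0.001, 0.707, 0.707, 0.001]
wrist_force: [7.0, -2.2, 2.0]
width: 0.0164
finger_force: 69.5
```

step_arm:
  steps:
    - [-1,-0.074,-0.074,0,0,0,0]
    - [-1,-0.117,-0.168,0,0,0,0]
    - [-1,-0.126,-0.272,0,0,0,0]
    - [-1,-0.099,-0.373,0,0,0,0]
    - [-1,-0.039,-0.458,0,0,0,0]
    - [-1,-0.039,-0.458,0,0,0,0]
    - [-1,-0.039,-0.458,0,0,0,0]

```text
t: 7.45
eef_pos: [0.4625, 0.2733, 0.1272]
eef_rot: [0.001, 0.708, 0.707, -0.0]
wrist_force: [0.6, -4.5, 6.8]
width: 0.0158
finger_force: 70.0
```

step_arm:
  steps:
    - [1,0,0,0,0,0,0]
    - [1,0,0,0,0,0,0]
    - [1,0,0,0,0,0,0]
    - [1,0,0,0,0,0,0]
    - [1,0,0,0.3,0,0,0]
    - [1,0,0,0.6,0,0,0]
    - [1,0,0,0.95,0,0,0]
    - [1,0.15,-0.3,1,0,0,0]
    - [1,0.283,-0.6,1,0,0,0]
    - [1,0.283,-0.6,1,0,0,0]
    - [1,0.283,-0.6,1,0,0,0]

```text
t: 8.55
eef_pos: [0.5043, 0.1833, 0.2767]
eef_rot: [-0.0, 0.708, 0.706, -0.0]
wrist_force: [0.6, -0.8, 0.3]
width: 0.0851
finger_force: 0.0
```

```bash
python3 -c "
from h import *
snap('wrist','w5');snap('side','s5')
print(proj(load('w5'),np.array([.504,.175,.08])))
cv2.imwrite('pics/m5.png',np.hstack([load('w5')['color'][0:480,160:560,::-1],cv2.resize(load('s5')['color'][170:370,120:320,::-1],(400,400))[:, :].copy() if 0 else np.vstack([cv2.resize(load('s5')['color'][170:330,130:290,::-1],(400,400)),np.zeros((80,400,3),np.uint8)])]))"
```

```text
[320.248196   216.26985145]
```

View pics/m5.png

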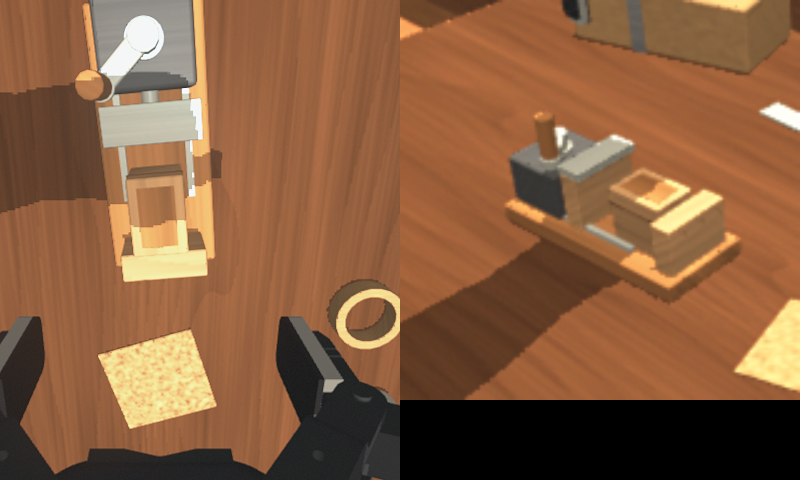

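The jaw is open with a clear gap, and the box still stands in the vise. Its top corners are at about (288,178), (344,177), (347,250) and (291,254) in w5.

Run:
```python
from h import *
a=load('w5');s=load('s5')
c=np.array([plane(a,p,.08) for p in((288,178),(344,177),(347,250),(291,254))]);print(c,c.mean(0),np.linalg.norm(c[1]-c[0]),np.linalg.norm(c[2]-c[1]))
# height check: near corner box top: side crop scale 2.5
q=lambda x,y:(130+x/2.5,170+y/2.5)
# side: left corner (612,190)->crop x 212, top corner(645,169), right(690,186)
print(tri((a,(288,178)),(s,q(212,190))))
print(tri((a,(344,177)),(s,q(245,169))), tri((a,(347,250)),(s,q(292,187))))
print('lip near', [plane(a,p,.09) for p in ((264,147),(360,138))])
```

```text
[[0.4788 0.2062 0.08  ]
 [0.5227 0.2069 0.08  ]
 [0.5262 0.1459 0.08  ]
 [0.4795 0.1424 0.08  ]] [0.5018  0.17535 0.08   ] 0.04390558051091005 0.06110032733136542
(array([0.4798, 0.2041, 0.0739]), [0.0017, 0.0017])
(array([0.5235, 0.2058, 0.0761]), [0.0007, 0.0007]) (array([0.5281, 0.1441, 0.0787]), [0.0022, 0.0022])
lip near [array([0.4624, 0.2312, 0.09  ]), array([0.5334, 0.2375, 0.09  ])]
```

step_arm:
  steps:
    - [1,-0.01,-0.055,-0.3,0,0,0.057]
    - [1,-0.01,-0.055,-0.6,0,0,0.057]
    - [1,-0.01,-0.055,-0.9,0,0,0.057]
    - [1,-0.01,-0.055,-0.9,0,0,0.057]
    - [1,-0.01,-0.055,-0.9,0,0,0.057]

```text
t: 9.15
eef_pos: [0.5018, 0.1769, 0.1426]
eef_rot: [-0.0, 0.674, 0.739, -0.0]
wrist_force: [-0.1, 0.1, 0.8]
width: 0.0851
finger_force: 0.0
```

```bash
python3 -c "
from cell import status
s=status.read_state();print(s['q'],s['eef_pos'],s['eef_rot'])"
```

```text
[ 9.27236254e-02 -9.37448513e-02 -3.02111695e-01  1.36335958e+00
  1.02480057e-04  1.57251345e+00] [0.50181938 0.17685241 0.14256031] [-3.50852409e-04  6.74210247e-01  7.38539318e-01 -3.09513113e-04]
```

step_arm:
  steps:
    - [1,0,0,-0.2,0,0,0]
    - [1,0,0,-0.4,0,0,0]
    - [1,0,0,-0.555,0,0,0]
    - [1,0,0,-0.555,0,0,0]
    - [1,0,0,-0.555,0,0,0]
    - [-1,0,0,-0.555,0,0,0]
    - [-1,0,0,-0.555,0,0,0]
    - [-1,0,0,-0.555,0,0,0]
    - [-1,0,0,-0.555,0,0,0]
    - [-1,0,0,-0.555,0,0,0]
    - [-1,0,0,-0.555,0,0,0]
  grip_force: 35

```text
t: 10.25
eef_pos: [0.5035, 0.1761, 0.0601]
eef_rot: [0.001, 0.675, 0.738, 0.001]
wrist_force: [-0.2, 0.7, 5.8]
width: 0.0456
finger_force: 36.8
```

step_arm:
  steps:
    - [-1,0,0,0.1,0,0,0]
    - [-1,0,0,0.3,0,0,0]
    - [-1,0,0,0.5,0,0,0]
    - [-1,0,0,0.7,0,0,0]
    - [-1,0,0,0.7,0,0,0]
    - [-1,0,-0.15,0.7,0,0,0.09]
    - [-1,0,-0.3,0.7,0,0,0.18]
    - [-1,0,-0.45,0.7,0,0,0.27]
    - [-1,0,-0.6,0.7,0,0,0.36]
    - [-1,0,-0.75,0.7,0,0,0.45]
    - [-1,0,-0.9,0.7,0,0,0.54]
    - [-1,0,-0.9,0.7,0,0,0.54]

```text
t: 11.45
eef_pos: [0.5023, 0.0389, 0.1636]
eef_rot: [-0.0, 0.31, 0.951, -0.0]
wrist_force: [-0.2, 0.2, -1.5]
width: 0.0459
finger_force: 36.5
```

step_arm:
  steps:
    - [-1,0,-0.2,0,0,0,0.09]
    - [-1,0,-0.4,0,0,0,0.18]
    - [-1,0,-0.56,0,0,0,0.27]
    - [-1,0,-0.56,0,0,0,0.36]
    - [-1,0,-0.56,0,0,0,0.404]
    - [-1,0,-0.56,-0.2,0,0,0.404]
    - [-1,0,-0.56,-0.4,0,0,0.404]
    - [-1,0,-0.56,-0.6,0,0,0.404]
    - [-1,0,-0.56,-0.7,0,0,0.404]
    - [-1,0,-0.56,-0.7,0,0,0.404]
    - [-1,0,-0.56,-0.7,0,0,0.404]

```text
t: 12.55
eef_pos: [0.5029, -0.043, 0.0596]
eef_rot: [0.0, -0.001, 1.0, -0.0]
wrist_force: [0.4, -1.1, -1.0]
width: 0.0455
finger_force: 36.8
```

step_arm:
  steps:
    - [-1,0,0,-0.03,0,0,0]
    - [-1,0,0,-0.06,0,0,0]
    - [-1,0,0,-0.08,0,0,0]
    - [-1,0,0,-0.09,0,0,0]
    - [-1,0,0,-0.1,0,0,0]
    - [-1,0,0,-0.1,0,0,0]

```text
t: 13.15
eef_pos: [0.5027, -0.0431, 0.0441]
eef_rot: [0.0, -0.001, 1.0, -0.0]
wrist_force: [-1.9, -0.1, 3.6]
width: 0.0456
finger_force: 37.3
```

step_arm:
  steps:
    - [1,0,0,0,0,0,0]
    - [1,0,0,0,0,0,0]
    - [1,0,0,0,0,0,0]
    - [1,0,0,0,0,0,0]
    - [1,0,0,0,0,0,0]
    - [1,0,0,0.2,0,0,0]
    - [1,0,0,0.5,0,0,0]
    - [1,0,0,0.8,0,0,0]
    - [1,0,0,1,0,0,-0.09]
    - [1,0,0,1,0,0,-0.18]
    - [1,0,0,1,0,0,-0.27]
    - [1,0,0,1,0,0,-0.36]

```text
t: 14.35
eef_pos: [0.5027, -0.0431, 0.1939]
eef_rot: [0.0, 0.281, 0.96, 0.0]
wrist_force: [0.4, 0.4, -0.1]
width: 0.0856
finger_force: 0.0
```

step_arm:
  steps:
    - [1,0.05,-0.1,0.2,0,0,-0.09]
    - [1,0.1,-0.2,0.4,0,0,-0.18]
    - [1,0.15,-0.3,0.6,0,0,-0.27]
    - [1,0.2,-0.4,0.8,0,0,-0.36]
    - [1,0.22,-0.5,0.9,0,0,-0.45]
    - [1,0.22,-0.58,0.9,0,0,-0.54]
    - [1,0.22,-0.58,0.9,0,0,-0.64]
    - [1,0.22,-0.58,0.9,0,0,-0.64]
    - [1,0.22,-0.58,0.9,0,0,-0.64]

```text
t: 15.25
eef_pos: [0.5355, -0.1299, 0.3285]
eef_rot: [-0.0, 0.705, 0.709, 0.0]
wrist_force: [-0.4, -0.3, 0.1]
width: 0.0852
finger_force: 0.0
```

```bash
python3 -c "
from h import *
snap('wrist','w6');snap('side','s6');snap('scene','c6')
a=cv2.resize(load('s6')['color'][280:400,250:450,::-1],(400,240));b=cv2.resize(load('c6')['color'][220:430,140:320,::-1],(206,240))
cv2.imwrite('pics/m6.png',np.vstack([np.hstack([load('w6')['color'][:,:,::-1],np.zeros((480,0,3),np.uint8)])]))
from cell import status
print(status.read_state()['eef_pos'],status.read_state()['eef_rot'])"
```

```text
[ 0.53549271 -0.12974723  0.32857591] [-2.65844683e-06  7.05444527e-01  7.08765137e-01  2.20620990e-05]
```

View pics/m6.png

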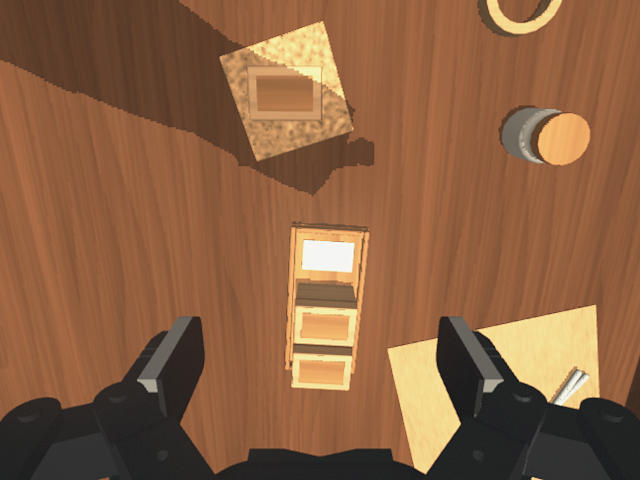

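The box stands on the mat, its top spanning about (249,66) to (321,121) in w6. The white card is at (327,256), the neighbouring boxes' tops are centred at (325,326) and (321,371), and the tray's upper corners are at (292,228)/(369,233).

Run:
```python
from h import *
w,s,c=load('w6'),load('s6'),load('c6')
def white(im,x0,y0,x1,y1):
    m=np.zeros((480,640),np.uint8);m[y0:y1,x0:x1]=(im['color'][y0:y1,x0:x1].min(2)>185)*255
    k=max(cv2.findContours(m,0,2)[0],key=cv2.contourArea);M=cv2.moments(k)
    return (M['m10']/M['m00'],M['m01']/M['m00']),cv2.boxPoints(cv2.minAreaRect(k)),cv2.contourArea(k)
W=white(w,280,220,380,290);S=white(s,340,310,400,360);C=white(c,200,315,260,365)
print(W,S[0],S[2],C[0],C[2]);
print('card plane',[plane(i,p[0],.0065) for i,p in((w,W),(s,S),(c,C))],'corners',[plane(w,p,.0065) for p in W[1]]);
print('card tri',tri((w,W[0]),(s,S[0]),(c,C[0])))
print('box corners',[plane(w,p,.064) for p in((249,66),(321,66),(322,121),(250,121))])
A=np.array([plane(w,p,.066) for p in((294,306),(356,305),(354,345),(295,347))]);B=np.array([plane(w,p,.066) for p in((292,354),(352,354),(349,390),(292,387))])
print('near box',A,A.mean(0),'far',B,B.mean(0))
print('tray L',[plane(w,p,.018) for p in((291,227),(287,370))],'R',plane(w,(369,233),.018))
cv2.imwrite('pics/m7.png',np.hstack([cv2.resize(w['color'][30:400,215:390,::-1],(284,600)),cv2.resize(s['color'][275:395,250:450,::-1],(500,300)).repeat(2,0)[:0].reshape(0,500,3) if 0 else np.vstack([cv2.resize(s['color'][275:395,250:450,::-1],(500,300)),cv2.resize(c['color'][230:420,140:320,::-1],(284,300),interpolation=2)[:, :].copy() if 0 else cv2.resize(c['color'][230:338,140:320,::-1],(500,300))])]))
```

```text
((327.42897727272725, 255.6583806818182), array([[301.47586, 268.91034],
       [303.20346, 239.5414 ],
       [353.67587, 242.51038],
       [351.94827, 271.87933]], dtype=float32), 1408.0) (370.2033333333333, 334.992) 250.0 (228.58936240502146, 339.11331351172777) 504.5
card plane [array([ 0.5443, -0.2212,  0.0065]), array([ 0.5405, -0.2182,  0.0065]), array([ 0.5459, -0.2201,  0.0065])] corners [array([ 0.5139, -0.2381,  0.0065]), array([ 0.5162, -0.2015,  0.0065]), array([ 0.5743, -0.2048,  0.0065]), array([ 0.5734, -0.2416,  0.0065])]
card tri (array([ 0.5438, -0.2193,  0.0051]), [0.0024, 0.0028, 0.0014])
box corners [array([ 0.4724, -0.0215,  0.064 ]), array([ 0.5354, -0.0211,  0.064 ]), array([ 0.5366, -0.0674,  0.064 ]), array([ 0.471 , -0.0678,  0.064 ])]
near box [[ 0.5084 -0.255   0.066 ]
 [ 0.5736 -0.2535  0.066 ]
 [ 0.5731 -0.3022  0.066 ]
 [ 0.5088 -0.3051  0.066 ]] [ 0.540975 -0.27895   0.066   ] far [[ 0.5053 -0.3141  0.066 ]
 [ 0.5713 -0.3137  0.066 ]
 [ 0.5693 -0.3615  0.066 ]
 [ 0.5046 -0.3578  0.066 ]] [ 0.537625 -0.336775  0.066   ]
tray L [array([ 0.5033, -0.1829,  0.018 ]), array([ 0.495 , -0.3708,  0.018 ])] R [ 0.5899 -0.1895  0.018 ]
```

View pics/m7.png

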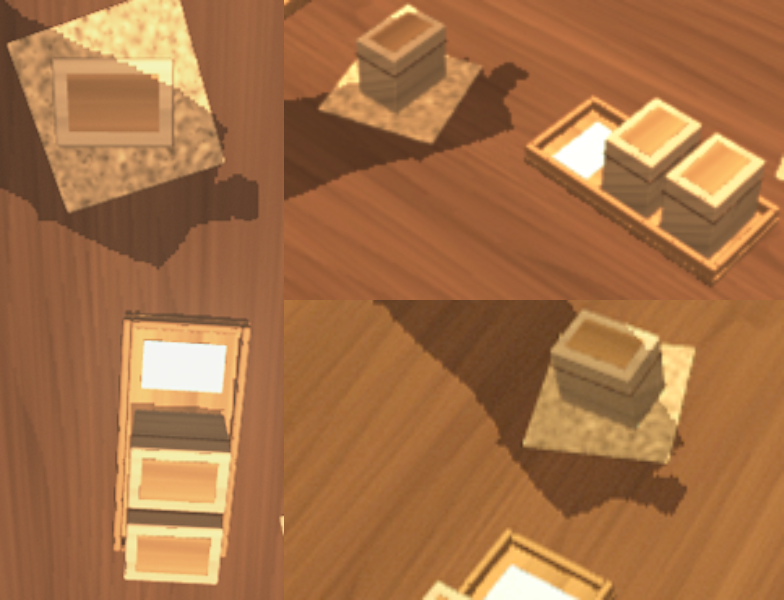

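step_arm:
  steps:
    - [1,-0.1,0.2,-0.2,0,0,0]
    - [1,-0.213,0.4,-0.4,0,0,0]
    - [1,-0.213,0.57,-0.6,0,0,0]
    - [1,-0.213,0.57,-0.8,0,0,0]
    - [1,-0.213,0.57,-1,0,0,0]
    - [1,-0.213,0.57,-1,0,0,0]
    - [1,-0.213,0.57,-1,0,0,0]

```text
t: 16.1
eef_pos: [0.5034, -0.0444, 0.1792]
eef_rot: [-0.0, 0.706, 0.708, -0.0]
wrist_force: [0.7, 0.2, 0.7]
width: 0.0853
finger_force: 0.0
```

Run:
```python
from h import *
w=snap('wrist','w8')
from cell import status
print(status.read_state()['eef_pos'])
# box from mid-height wrist view: project expected top corners
for x in(.4705,.5365):
    for y in(-.0675,-.0215): print(proj(w,np.array([x,y,.064])))
cv2.imwrite('pics/w8.png',w['color'][:,:,::-1])
```

```text
[ 0.50406886 -0.04474231  0.18023927]
[268.50819549 273.85585236]
[265.59199521 202.87054282]
[373.07027164 274.10267033]
[376.48452896 203.14494546]
```

View pics/w8.png

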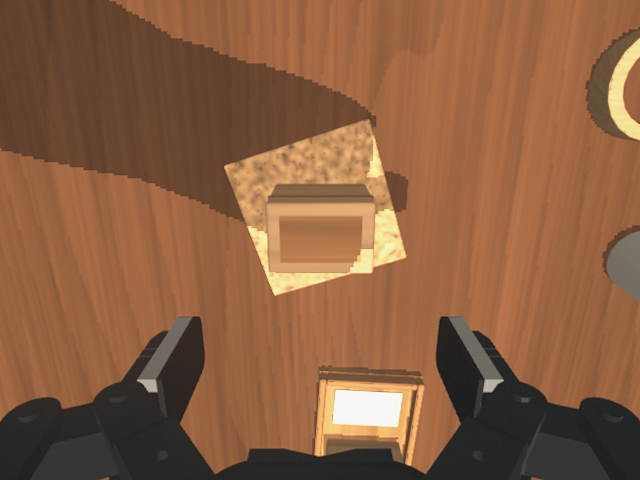

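The box top spans (266,203) to (373,273), within 2 px of what I predicted, so it's centred between the fingers. I'll descend and take the new grip.

step_arm:
  steps:
    - [1,0,0,-0.25,0,0,0]
    - [1,0,0,-0.5,0,0,0]
    - [1,0,0,-0.75,0,0,0]
    - [1,0,0,-0.915,0,0,0]
    - [1,0,0,-0.915,0,0,0]
    - [1,0,0,-0.915,0,0,0]
    - [-1,0,0,-0.915,0,0,0]
    - [-1,0,0,-0.915,0,0,0]
    - [-1,0,0,-0.915,0,0,0]
    - [-1,0,0,-0.915,0,0,0]
    - [-1,0,0,-0.915,0,0,0]
  grip_force: 35

```text
t: 17.25
eef_pos: [0.5053, -0.0452, 0.044]
eef_rot: [0.002, 0.707, 0.708, 0.001]
wrist_force: [0.1, 0.2, 6.5]
width: 0.0656
finger_force: 38.7
```

step_arm:
  steps:
    - [-1,0,0,0.1,0,0,0]
    - [-1,0,0,0.3,0,0,0]
    - [-1,0,0,0.55,0,0,0]
    - [-1,0,0,0.8,0,0,0]
    - [-1,0.1,-0.2,0.8,0,0,-0.018]
    - [-1,0.2,-0.4,0.8,0,0,-0.036]
    - [-1,0.265,-0.6,0.8,0,0,-0.036]
    - [-1,0.265,-0.8,0.8,0,0,-0.036]
    - [-1,0.265,-0.95,0.8,0,0,-0.036]
    - [-1,0.265,-0.95,0.8,0,0,-0.036]
    - [-1,0.265,-0.95,0.8,0,0,-0.036]

```text
t: 18.35
eef_pos: [0.5434, -0.1873, 0.1626]
eef_rot: [0.0, 0.727, 0.687, 0.0]
wrist_force: [0.2, 0.2, -1.3]
width: 0.0657
finger_force: 40.2
```

step_arm:
  steps:
    - [-1,0,-0.1,-0.1,0,0,0]
    - [-1,0,-0.2,-0.2,0,0,0]
    - [-1,0,-0.22,-0.3,0,0,0]
    - [-1,0,-0.22,-0.3,0,0,0]
    - [-1,0,-0.22,-0.3,0,0,0]
    - [-1,0,-0.22,-0.3,0,0,0]

```text
t: 18.95
eef_pos: [0.5436, -0.2198, 0.1168]
eef_rot: [0.0, 0.726, 0.688, 0.0]
wrist_force: [-0.5, -0.1, -1.0]
width: 0.0659
finger_force: 40.1
```

Run:
```python
from h import *
w=snap('wrist','w9');s=snap('side','s9');c=snap('scene','c9')
from cell import status
st=status.read_state();print(st['eef_pos'],st['eef_rot'])
cv2.imwrite('pics/m9.png',np.vstack([w['color'][200:480,:,::-1],np.hstack([cv2.resize(s['color'][250:400,310:470,::-1],(320,300)),cv2.resize(c['color'][270:420,140:300,::-1],(320,300))])]))
```

```text
[ 0.54373376 -0.21997094  0.11712394] [5.80094316e-04 7.26121970e-01 6.87565650e-01 1.56977968e-04]
```

View pics/m9.png

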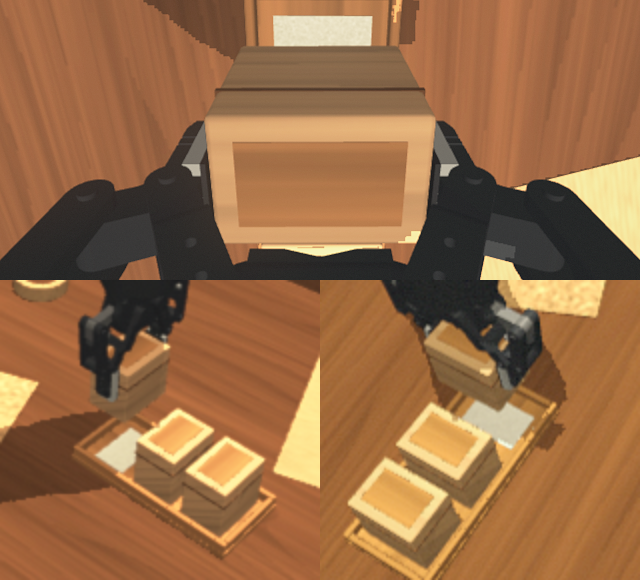

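The box is held upright above the card, with its top corners at w9 (206,316), (435,316), (427,443) and (216,443). I'll work out how it sits in the hand.

Run:
```python
from h import *
w=load('w9')
c=np.array([plane(w,p,.137) for p in((206,316),(435,316),(427,443),(216,443))]);print(c,c.mean(0))
m=np.zeros((480,640),np.uint8);m[205:250,240:400]=(w['color'][205:250,240:400].min(2)>150)*255
print([plane(w,p,.0065) for p in((274,216),(371,216))])
```

```text
[[ 0.5125 -0.1941  0.137 ]
 [ 0.5766 -0.1977  0.137 ]
 [ 0.5757 -0.243   0.137 ]
 [ 0.5091 -0.2394  0.137 ]] [ 0.543475 -0.21855   0.137   ]
[array([ 0.5171, -0.2021,  0.0065]), array([ 0.5741, -0.2053,  0.0065])]
```

step_arm:
  steps:
    - [-1,0.007,-0.018,0,0,0,0]
    - [-1,0.007,-0.018,-0.1,0,0,0]
    - [-1,0.007,-0.018,-0.2,0,0,0]
    - [-1,0.007,-0.018,-0.3,0,0,0]
    - [-1,0.007,-0.018,-0.38,0,0,0]
    - [-1,0.007,-0.018,-0.43,0,0,0]
    - [-1,0.007,-0.018,-0.43,0,0,0]
    - [-1,0.007,-0.018,-0.445,0,0,0]
    - [-1,0.007,-0.018,-0.46,0,0,0]
    - [-1,0.007,-0.018,-0.46,0,0,0]

```text
t: 20.1
eef_pos: [0.5446, -0.2229, 0.0476]
eef_rot: [0.0, 0.726, 0.687, 0.0]
wrist_force: [-0.6, 0.2, -2.3]
width: 0.0659
finger_force: 40.1
```

step_arm:
  steps:
    - [-1,0,0,-0.006,0,0,0]
    - [-1,0,0,-0.012,0,0,0]
    - [-1,0,0,-0.015,0,0,0]
    - [-1,0,0,-0.015,0,0,0]

```text
t: 20.5
eef_pos: [0.5446, -0.2229, 0.0461]
eef_rot: [0.0, 0.726, 0.687, 0.0]
wrist_force: [-2.4, 1.2, 4.7]
width: 0.0658
finger_force: 40.7
```

step_arm:
  steps:
    - [1,0,0,0,0,0,0]
    - [1,0,0,0,0,0,0]
    - [1,0,0,0,0,0,0]
    - [1,0,0,0,0,0,0]
    - [1,0,0,0,0,0,0]
    - [1,0,0,0.15,0,0,0]
    - [1,0,0,0.4,0,0,0]
    - [1,0,0,0.7,0,0,0]
    - [1,0,0.2,1,0,0,0]
    - [1,0,0.5,1,0,0,0]
    - [1,0,0.5,1,0,0,0]
    - [1,0,0.5,1,0,0,0]

```text
t: 21.7
eef_pos: [0.5446, -0.147, 0.1954]
eef_rot: [0.0, 0.726, 0.688, 0.0]
wrist_force: [-0.4, 0.5, -0.3]
width: 0.0855
finger_force: 0.0
```

Run:
```python
from h import *
w=snap('wrist','w10');s=snap('side','s10');c=snap('scene','c10')
cv2.imwrite('pics/m10.png',np.vstack([w['color'][200:480,:,::-1],np.hstack([cv2.resize(s['color'][250:400,310:470,::-1],(320,300)),cv2.resize(c['color'][270:420,140:300,::-1],(320,300))])]))
print([proj(w,np.array([.5445+sx*.033*np.cos(-.056)-sy*.023*np.sin(-.056),-.2217+sx*.033*np.sin(-.056)+sy*.023*np.cos(.056),.066])).round() for sx,sy in((-1,1),(1,1),(1,-1),(-1,-1))])
```

```text
[array([278., 303.]), array([374., 304.]), array([371., 361.]), array([280., 360.])]
```

View pics/m10.png

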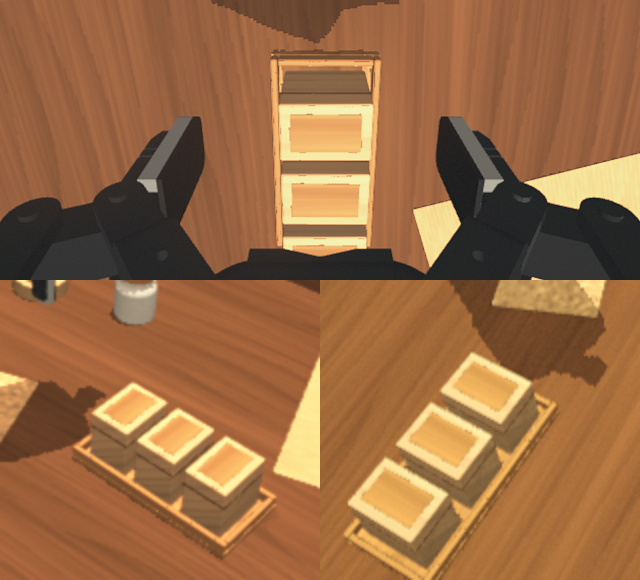

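The box stands in line with the other two. Its top spans (277,304) to (373,361), against a predicted (278,303) to (372,361), so I'm handing in.

```bash
python3 -c "
from cell import robot
print(robot.sign_off())"
```

```text
the job is handed in; nothing more can be done
None
```

The job is handed in: I opened the vise by about 1.6 turns, stood the box on the mat, gripped it again across its longer side, and set it in the tray's empty place; the last images show it upright and in line with the other two boxes, but sign-off returned no verdict.

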